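Load the label roll and hold the hold-down bar ready above it

ROBOT

A 6-joint arm with a two-finger parallel gripper is mounted at the origin on the work surface. World frame = base frame: x ahead of the robot, y to its left, z up, the work surface at z = 0. Lengths are in mm, angles in degrees, forces in N, time in s.
With the tool pointing down it reaches from about 300 to 850 mm from the base axis. Payload 4.2 kg.
Tool frame: the origin (TCP) lies at the very end of the fingers, on their centre line; the grasp point (between the pads) lies 19 mm behind it; x points along the fingers, y is the direction in which the jaws open and shut, and the axes are right-handed (so a half turn about x gives the same grasp; the last joint's range is limited). The gripper opens to 91 mm and grips with 3 to 60 N. Pads are 32 mm wide; open, the fingers measure 118 mm over their backs; the gripper's body (76 mm by 178 mm) begins 60 mm behind the grasp point.
Start: joints at [-1.146, 18.312, 89.639, -0, 72.044, -1.146], TCP at [575.016, 0, 213.976] pointing down, gripper open.
Joint ranges: [-177.97, 177.97], [-48.28, 115.42], [12.27, 149.76], [-77.06, 257.06], [2.81, 150.46], [-146.56, 146.56]. Speed limits (degrees/s): [147.25, 147.25, 180, 180, 180, 180].

INTERFACE

Orientations are given as [roll, pitch, yaw] about the fixed x, y, z axes, in that order (R = Rz(yaw) Ry(pitch) Rx(roll)).
In Python, from workcell import sensors, grab_frame, job_done, finder gives the robot as it stands.
- The arm moves only by the tool play_rows, never from a script. Its argument "motion" is a list of rows, each a list of 5 numbers: the shift along the world's x, y, z in m, then the turn about the world's z in rad, then the opening, from 0 (shut) to 1 (fully open). In form: [[tx, ty, tz, roll, fingers], ...]. A call has exactly 8 rows; each row is the pose to reach, as a shift and turn from the pose commanded when the call began; what a row does not reach only later rows make up. A row lasts 1/12 s, in which the tool goes at most 41.7 mm and 7.16 degrees, less where a joint would pass 70% of its speed; a pose out of reach is approached as far as the arm can. A call with a gripper value outside its range is refused whole. The fingers move at their own pace and stop on an object; "squeeze" is the grip in N (left out, the last holds). Time passes only in rows, so rows that repeat a pose let the fingers close, or fill a call up. It gives the time, the measured TCP pose, the force and the opening at its end, in the units of the state.
- sensors.state(): the state, without advancing time (a new reading comes with each control period).
- grab_frame(name): name is "scene" or "side" or "wrist"; returns a dict with "img" (384x512x3 uint8, blue, green, red), "fx", "fy", "cx", "cy" (pixels), "rvec" (rotation vector, rad) and "tvec" (3), from world to camera coordinates, as OpenCV has them; the wrist camera has in their place "tool_from_camera" (4x4, takes a point from camera to tool coordinates, whose origin is the TCP and whose axes are the tool frame's). Camera axes: x right, y down, z forward; pixel columns grow to the right and rows downward; lengths in mm; the calibration is good to about 2 mm. A picture is of the moment at which its call begins: read the wrist's pose just before it. There is no depth.
- job_done(): hands the job in, once; it reports no verdict.
Trained networks look in a picture, given as the dict that the camera call returned (one of the last four; its "shot" number tells which), for a name from the list of things; names that differ only in an ending like _2 or _b are one class to them, and where a whole thing is asked for, a point or a joint stands for the part that bears it (a point fixed in the world has none). Each returns a list of dicts, best first, with "conf" (0 to 1); they miss things now and then, are a little off and sometimes report something else, mostly with a low value. They report only what shows in the picture. A call takes as long as a camera call. They do not tell look-alikes from the thing itself.
- finder.spot_in(picture, label): "point" ([column, row] in pixels, amid what is visible of it).
- finder.spot_point(picture, label): "point" ([column, row] in pixels: a listed point, or the origin of a listed thing).
The state is a dict: "time_s": time; "qpos": joint angles; "qvel": joint speeds; "effort": joint torques, N m; "ee_pos": TCP position; "ee_rot": TCP orientation; "force": force on the tool from outside, world axes, zero at the start; "torque": the same for the moment, N m; "gripper_width": finger opening in mm.
Only numpy, scipy, OpenCV 4.12 (cv2) and the standard library are available. Lean on these libraries where they do the work, as an engineer would, in place of code of your own. Each camera call takes 0.05 s, during which the arm holds its last target.

TASK

Load the label stand: put the roll of red labels onto the stand's spindle, all the way down on its disc, and let go of it. Then pick up the aluminium hold-down bar by its yellow grip, lift it over the jars and stop with it level about a centimetre above the stand, its big hole over the spindle and its small hole over the thin brass rod, touching neither stand nor roll; finish while still holding it there. Do not knock the bar against the stand or disturb the jars, the green roll or the boxed cake.

Things in the scene. Friction and masses are not known exactly. Their poses are not given: they have to be found in the camera images.
- red_roll_centre (a point): Small roll of red labels on a brown cardboard core, standing upright on the table: 54 mm outside diameter, 50 mm tall (the red part is 46 mm, set in 2 mm at either end), through bore 26 mm, about 0.12 kg; either end may be up. Point: centre of the roll, 25 mm above its underside; z is its axis.
- red_roll: The same roll of red labels; its origin is the centre of its underside.
- seat (a point): Label stand, fixed to the table on the robot's left, at any of many places and turns: grey base 165 x 85 x 12 mm, black disc 68 mm across and 6 mm thick on it, steel spindle of 22 mm diameter with a tapered tip, and a thin brass rod. Point: centre of the disc's upper face, 18 mm above the table, on the spindle's axis; x points from spindle to rod. A roll is fully down when its underside lies on this face.
- stand: The same label stand; origin on the spindle's axis at table height; x points from spindle to rod, z up.
- spindle_tip (a point): Top of the steel spindle, 84 mm above the table (66 mm above the disc); its last 14 mm taper from 22 to 8 mm diameter. A seated roll's top is 16 mm lower. Axes as the stand's.
- rod_tip (a point): Top of the thin brass rod (8 mm diameter, pointed in its last 6 mm), also 84 mm above the table, 70 mm from the spindle.
- bar_grip (a point): Aluminium hold-down bar lying flat on the table: plate 110 x 44 x 8 mm with a big hole (26 mm) 35 mm to its -x side and a small hole (18 mm) 35 mm to its +x side, and a yellow upright grip in the middle, 30 mm long (along x), 14 mm thick (along y), reaching from the plate to 46 mm above the bar's underside; about 0.15 kg. Point: on the grip, 30 mm above the underside; x along the bar from big to small hole, z up.
- bar: The same hold-down bar; its origin is the centre of its underside, axes as for the grip.
- big_hole (a point): Centre of the bar's big hole at the underside of the plate.
- small_hole (a point): Centre of the bar's small hole at the underside of the plate.
- rack: Fixed aluminium jar rack between the stand and the loose things: open box 360 mm (its x) x 78 mm x 50 mm tall with four cells in a row, a jar in each. Origin: centre of its underside, on the table.
- green_roll_centre (a point): Bystander: roll of green labels, same size as the red one, upright on the table. Point: its centre, 25 mm above its underside.
- jar0_centre (a point): Bystander: closed storage jar, 56 mm across, 100 mm tall, standing loose in a cell of the rack (its top 105 mm above the table). Point: its centre, half-way up.
- jar1_centre (a point): Bystander: closed storage jar, 56 mm across, 100 mm tall, standing loose in a cell of the rack (its top 105 mm above the table). Point: its centre, half-way up.
- jar2_centre (a point): Bystander: closed storage jar, 56 mm across, 100 mm tall, standing loose in a cell of the rack (its top 105 mm above the table). Point: its centre, half-way up.
- jar3_centre (a point): Bystander: closed storage jar, 56 mm across, 100 mm tall, standing loose in a cell of the rack (its top 105 mm above the table). Point: its centre, half-way up.
- boxed_cake_centre (a point): Bystander: mooncake in a clear box with red base, 85 x 85 x 38 mm, at the far side of the table. Point: its centre, 19 mm up.
Things that resemble listed ones, but are neither listed nor needed, are in the scene too. What is shaped like the bar but blue or pink is not meant.

How it is judged (in metres and radians):
On the way:
1. the red roll is fully down on the stand's spindle and let go (horizontal distance between red_roll_centre and seat below 0.005 m and z of red_roll_centre in the frame of seat between 0.02 and 0.029 m and angle between the z axis of red_roll_centre and the z axis of seat, either way round below 0.08 rad and contact force between red_roll and the fingers below 0.1 N), for 0.2 s.
At the end, for the whole second after the job is handed in: Red roll on the disc (4 mm, 5 mm off axis, 0.08 rad), clear of the fingers; bar held in the fingers, still, level (0.12 rad), touching neither stand nor roll, big hole within 6 mm sideways of the spindle tip, small hole within 6 mm of the rod tip, underside 3 to 25 mm above both tips (all of step 1 and horizontal distance between big_hole and spindle_tip below 0.006 m and z of big_hole in the frame of spindle_tip between 0.003 and 0.025 m and horizontal distance between small_hole and rod_tip below 0.006 m and z of small_hole in the frame of rod_tip between 0.003 and 0.025 m and angle between bar_grip's own z axis and vertical below 0.12 rad and contact force between bar and the fingers above 1 N and contact force between bar and stand below 0.1 N and contact force between bar and red_roll below 0.1 N and linear speed of bar below 0.02 m/s); the arm keeps its last pose, push and grip.
It fails at once if the bar was knocked against or set down on the stand (over 2 N) (contact force between bar and stand above 2 N).
It fails at once if a jar, the green roll or the boxed cake was disturbed (moved over 30 mm) (distance of any of green_roll_centre, jar0_centre, jar1_centre, jar2_centre, jar3_centre, boxed_cake_centre from where it was at the start of the episode above 0.03 m).
It also fails if it takes over 72 s, if anything falls off the work surface, if the arm or the gripper's body presses on something with over 40 N, if the wrist force passes 120 N, or if a joint passes its speed limit or range.

## Working session

There is one attempt and no reset: what is moved stays moved. The work goes in short steps, Python scripts to look and compute and a tool call to move; the robot and the scene stay as the last step left them, time stands still between calls to the robot, and variables do not carry over. Pictures are saved under pics/ and viewed, and the job is handed in when it is done.

Besides the shell and the picture viewer there is one more tool, called after "Emit:" in YAML: its name, and indented under it one key for each argument. play_rows: Moves the arm, as the interface text tells. Its arguments: {"type":"object","properties":{"motion":{"type":"array","items":{"type":"array","items":{"type":"number"}}},"squeeze":{"type":"number"}},"required":["motion"]}

```bash
mkdir -p pics; ls
cat > h.py <<'E'
import numpy as np, cv2, json, pickle
from workcell import sensors, grab_frame, job_done, finder
from scipy.spatial.transform import Rotation as Rn
def cam(f):
    # returns R,t world->cam
    if 'rvec' in f:
        R=cv2.Rodrigues(np.array(f['rvec'],float))[0]; t=np.array(f['tvec'],float).ravel()
    else:
        s=f['state']; T=np.eye(4); T[:3,:3]=Rn.from_euler('xyz',s['ee_rot'],degrees=True).as_matrix(); T[:3,3]=s['ee_pos']
        M=np.linalg.inv(T@np.array(f['tool_from_camera'])); R=M[:3,:3]; t=M[:3,3]
    return R,t
def shot(name,save=None):
    s=sensors.state(); f=grab_frame(name); f['state']=s
    if save: cv2.imwrite('pics/%s.png'%save,f['img']); pickle.dump(f,open('pics/%s.pkl'%save,'wb'))
    return f
def onz(f,px,z):
    R,t=cam(f); K=np.array([[f['fx'],0,f['cx']],[0,f['fy'],f['cy']],[0,0,1]])
    d=R.T@np.linalg.solve(K,[px[0],px[1],1]); o=-R.T@t
    return o+d*(z-o[2])/d[2]
def ray(f,px):
    R,t=cam(f); K=np.array([[f['fx'],0,f['cx']],[0,f['fy'],f['cy']],[0,0,1]])
    d=R.T@np.linalg.solve(K,[px[0],px[1],1]); return -R.T@t,d/np.linalg.norm(d)
def proj(f,P):
    R,t=cam(f); p=(R@np.atleast_2d(P).T).T+t
    return np.c_[f['fx']*p[:,0]/p[:,2]+f['cx'],f['fy']*p[:,1]/p[:,2]+f['cy']]
def tri(rs):
    A=np.zeros((3,3));b=np.zeros(3)
    for o,d in rs:
        M=np.eye(3)-np.outer(d,d);A+=M;b+=M@o
    return np.linalg.solve(A,b)
E
python3 - <<'E'
from h import *
print(sensors.state())
for n in ['scene','side','wrist']:
    f=shot(n,n+'0')
    R,t=cam(f); print(n,f['fx'],f['cx'],'pos',-R.T@t,'fwd',R[2])
    if n=='wrist': print(f['tool_from_camera'])
    zs={'red_roll_centre':25,'seat':18,'spindle_tip':84,'rod_tip':84,'bar_grip':30,'big_hole':0,'small_hole':0,'green_roll_centre':25,'jar0_centre':55,'boxed_cake_centre':19,'rack':0}
    for k,z in zs.items():
        for r in finder.spot_point(f,k)[:4]:
            print(k,round(r['conf'],2),np.round(r['point'],1),np.round(onz(f,r['point'],z)[:2],1))
E
```

```text
pics
{'time_s': 0.0, 'qpos': array([-1.14638594e+00,  1.83508197e+01,  8.97052018e+01, -1.32405927e-03,
        7.20425586e+01, -1.14774023e+00]), 'qvel': array([-0.05856413, -0.09426059,  0.16946161,  0.08714855,  0.05468365,
       -0.01355391]), 'effort': array([-5.01459035e-04, -4.12465632e+01, -2.31973493e+01,  7.28826877e-02,
        4.58198413e-02, -1.41870069e-04]), 'ee_pos': array([ 5.74510190e+02, -1.53238982e-03,  2.13136662e+02]), 'ee_rot': array([-90.41612032,  89.90141186, 179.58564328]), 'force': array([0.69000901, 0.76343287, 0.32696337]), 'torque': array([-0.02987326, -0.03483574,  0.02462414]), 'gripper_width': 91.10910306193179}
scene 430.84593535449216 257.8651348338597 pos [1344.69409088  153.47168254  964.83383282] fwd [-0.67293642 -0.14741194 -0.72486295]
red_roll_centre 0.96 [214.6 228.9] [ 595.5 -135.9]
seat 0.85 [357.7 218.6] [454.2 260.2]
spindle_tip 0.72 [361.  200.3] [443.4 257.2]
rod_tip 0.87 [367.2 221.4] [520.6 278.7]
rod_tip 0.3 [358.1 219.6] [519.7 254.1]
bar_grip 0.94 [168.2 158.4] [ 341.7 -373.1]
bar_grip 0.88 [135.9 185.8] [ 488.1 -423. ]
bar_grip
[... 1930 characters left out ...]
97487e-04 -2.77791099e-01  9.60641253e-01 -1.71274839e+02]
 [ 9.99999710e-01 -4.84771438e-04  5.87037140e-04  6.14856833e-01]
 [ 3.02617750e-04  9.60641385e-01  2.77791357e-01 -7.91077090e+01]
 [ 0.00000000e+00  0.00000000e+00  0.00000000e+00  1.00000000e+00]]
red_roll_centre 0.98 [280.6 268.2] [ 606.7 -131.9]
spindle_tip 0.48 [279.8 266.6] [600.7 -95.3]
bar_grip 0.86 [155.8 318.6] [ 427.8 -210.6]
bar_grip 0.38 [259.7 146.5] [577.6  36.4]
big_hole 0.21 [259.7 150.3] [577.8  27.8]
small_hole 0.72 [179.9 295.8] [ 456.2 -193.7]
green_roll_centre 0.24 [216.5 153.3] [524.3  27.5]
jar0_centre 0.6 [143.8 159.3] [445.6  25. ]
rack 0.6 [255.2 148.7] [571.8  29.9]
rack 0.18 [295.7 151.3] [625.2  26.5]
```

Run:
```python
import cv2
for n in ['scene','side','wrist']:
    i=cv2.imread(f'pics/{n}0.png'); cv2.imwrite(f'pics/{n}0b.png',cv2.resize(i,(800,600),interpolation=cv2.INTER_CUBIC))
```

```text
(no output)
```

View pics/scene0b.png

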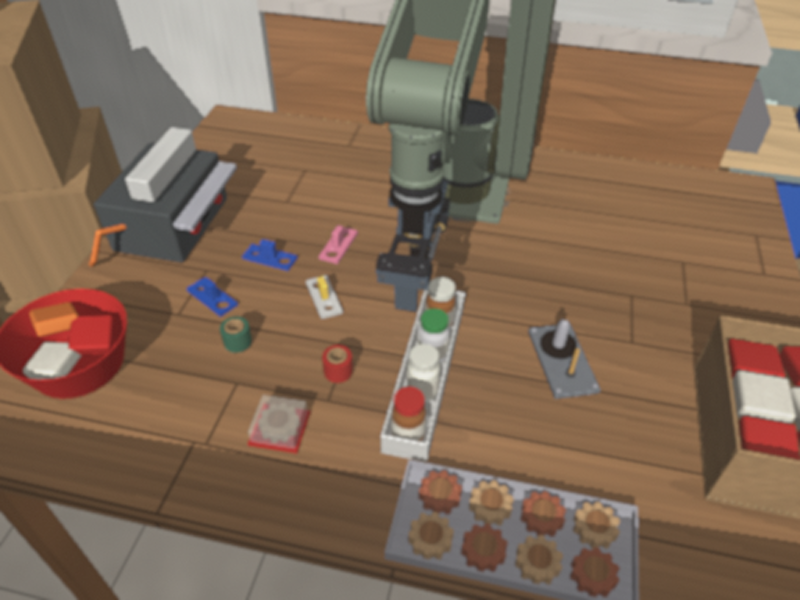

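View pics/side0b.png

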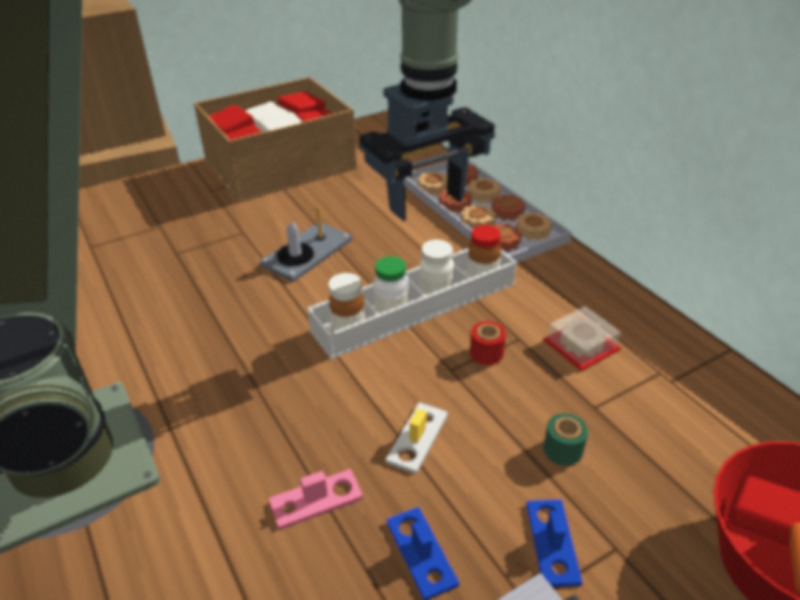

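View pics/wrist0b.png

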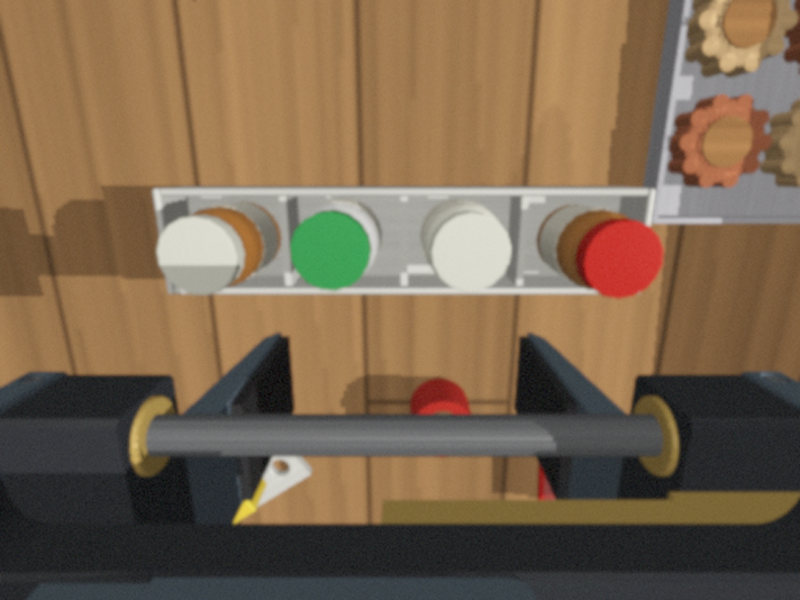

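The scene shows the red roll at about (337,363), the yellow-grip bar at (323,295) and the stand at (560,350) in the 800-px view. The blue and pink bars are decoys. I'll move the wrist camera to see the roll and the bar together.

Emit:
play_rows:
  motion:
    - [-0.005,-0.04,0,0,1]
    - [-0.01,-0.08,0,0,1]
    - [-0.015,-0.12,0,0,1]
    - [-0.02,-0.16,0,0,1]
    - [-0.025,-0.2,0,0,1]
    - [-0.03,-0.24,0,0,1]
    - [-0.035,-0.28,0,0,1]
    - [-0.035,-0.29,0,0,1]

```text
time_s: 2.47
ee_pos: [538.8, -295.6, 213.7]
ee_rot: [-4.6, 89.8, -94.9]
force: [0.6, -0.1, 0.6]
gripper_width: 91.4
```

Emit:
play_rows:
  motion:
    - [0,0,0,0,1]
    - [0,0,0,0,1]
    - [0,0,0,0,1]
    - [0,0,0,0,1]
    - [0,0,0,0,1]
    - [0,0,0,0,1]
    - [0,0,0,0,1]
    - [0,0,0,0,1]

```text
time_s: 3.13
ee_pos: [540.2, -289.5, 214.1]
ee_rot: [91.1, 90.0, 1.1]
force: [-0.1, 0.0, 0.3]
gripper_width: 90.9
```

Run:
```python
from h import *
f=shot('wrist','w1'); s=f['state']; print(s['time_s'],s['ee_pos'],s['ee_rot'],s['qpos'])
zs={'red_roll_centre':25,'red_roll':0,'bar_grip':30,'bar':0,'big_hole':0,'small_hole':0,'green_roll_centre':25}
for k,z in zs.items():
    for r in finder.spot_point(f,k)[:4]:
        print(k,round(r['conf'],2),np.round(r['point'],1),np.round(onz(f,r['point'],z)[:2],1))
cv2.imwrite('pics/w1b.png',cv2.resize(f['img'],(800,600),interpolation=cv2.INTER_CUBIC))
```

```text
3.1333 [ 540.18037527 -289.46608008  214.07608797] [91.05359272 89.98846553  1.09955736] [-2.92638905e+01  2.17377708e+01  8.44242970e+01  6.07070014e-03
  7.38279799e+01 -2.93115455e+01]
red_roll_centre 0.8 [317.4  30.9] [ 606.3 -126.6]
red_roll 0.84 [315.1  38.9] [ 608.6 -129.3]
bar_grip 0.84 [161.3 113.9] [ 427.2 -215.1]
bar_grip 0.84 [ 23.2 127.1] [ 261.9 -230.3]
bar_grip 0.76 [216.3 279.7] [ 483.  -436.3]
bar_grip 0.63 [108.  230.1] [ 343.8 -362.2]
bar 0.85 [ 42.9 125.7] [ 264.1 -230.2]
bar 0.65 [116.5 225.4] [ 340.2 -367.9]
bar 0.64 [219.6 263.2] [ 484.1 -427.7]
bar 0.61 [167.3 114.9] [ 425.2 -216.7]
big_hole 0.94 [116.7 202.6] [ 345. -334.]
big_hole 0.91 [ 71.  129.2] [ 299.4 -234.6]
big_hole 0.8 [147.4 127. ] [ 398.2 -231.8]
big_hole 0.76 [226.2 247.8] [ 494.6 -402.8]
small_hole 0.91 [191.1  95. ] [ 457.  -192.7]
small_hole 0.73 [207.9 284.8] [ 465.1 -464.1]
small_hole 0.71 [ 15.9 124.3] [ 229.8 -228.5]
small_hole 0.55 [116.8 245.2] [ 336.5 -398.6]
green_roll_centre 0.92 [290.2 204.9] [ 582.5 -329. ]
```

View pics/w1b.png

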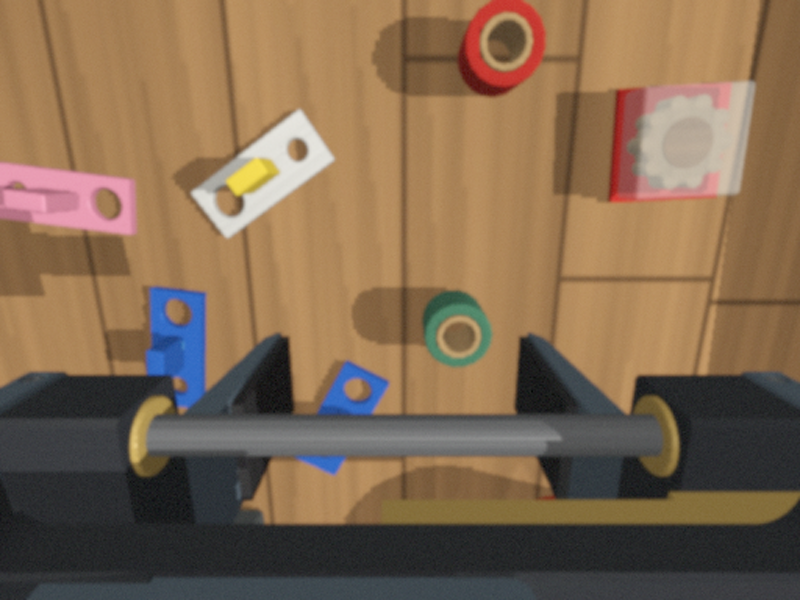

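The picture shows the red roll's top ring at about (506,41)/800 and the yellow-grip bar at (250,175), with the big hole at its lower-left end. I'll refine both from their contours.

Run:
```python
from h import *
f=pickle.load(open('pics/w1.pkl','rb'))
im=f['img']; hsv=cv2.cvtColor(im,cv2.COLOR_BGR2HSV)
print('ring', onz(f,[324.5,26.2],50))
# plate: low saturation bright, + yellow
m=((hsv[...,1]<60)&(hsv[...,2]>120)).astype(np.uint8)
y=((hsv[...,0]>20)&(hsv[...,0]<35)&(hsv[...,1]>170)&(hsv[...,2]>120)).astype(np.uint8)
roi=np.zeros_like(m); roi[60:160,115:220]=1
mm=(m|y)*roi
c=max(cv2.findContours(mm,cv2.RETR_EXTERNAL,cv2.CHAIN_APPROX_NONE)[0],key=cv2.contourArea)
print(len(c))
for z in (8,4):
    P=np.array([onz(f,p,z)[:2] for p in c[:,0]],np.float32)
    r=cv2.minAreaRect(P); print(z,r)
ys,xs=np.nonzero(y*roi); print('yellow cent',xs.mean(),ys.mean(),len(xs),onz(f,[xs.mean(),ys.mean()],40))
# model check overlay
v=cv2.resize(im,None,fx=4,fy=4,interpolation=cv2.INTER_CUBIC)
def poly(P,col):
    q=np.round(proj(f,P)*4+1.5).astype(int); cv2.polylines(v,[q],True,col,1)
def model(x,y0,yaw):
    c,s=np.cos(yaw),np.sin(yaw);R=np.array([[c,-s],[s,c]])
    def w(L,z): return np.c_[(R@np.array(L,float).T).T+[x,y0],np.full(len(L),z)]
    poly(w([[-55,-22],[55,-22],[55,22],[-55,22]],8),(0,0,255))
    poly(w([[-15,-7],[15,-7],[15,7],[-15,7]],46),(255,0,0))
    a=np.linspace(0,6.28,40)
    poly(w(np.c_[-35+13*np.cos(a),13*np.sin(a)],8),(0,200,0));poly(w(np.c_[35+9*np.cos(a),9*np.sin(a)],8),(0,200,0))
P=np.array([onz(f,p,8)[:2] for p in c[:,0]],np.float32); r=cv2.minAreaRect(P)
ang=r[2]; ang=ang if r[1][0]>r[1][1] else ang-90
print('yaw',ang)
model(r[0][0],r[0][1],np.radians(ang))
a=np.linspace(0,6.28,40); o=onz(f,[324.5,26.2],50)
poly(np.c_[o[0]+13*np.cos(a),o[1]+13*np.sin(a),a*0+50],(0,200,0))
poly(np.c_[o[0]+27*np.cos(a),o[1]+27*np.sin(a),a*0+48],(255,200,0));poly(np.c_[o[0]+27*np.cos(a),o[1]+27*np.sin(a),a*0+2],(255,200,0))
cv2.imwrite('pics/ov1.png',v[0:660,420:1220+200][:600,:800]); cv2.imwrite('pics/ov1r.png',v[0:300,1100:1500])
```

```text
ring [ 608.81189193 -128.04705741   50.        ]
201
8 ((427.60552978515625, -213.52374267578125), (113.0074234008789, 46.91749572753906), 34.47081756591797)
4 ((426.40673828125, -213.55728149414062), (114.20531463623047, 47.41484069824219), 34.47081756591797)
yellow cent 164.04861111111111 114.0625 144 [ 433.52469794 -215.13862068   40.        ]
yaw 34.47081756591797
```

View pics/ov1.png

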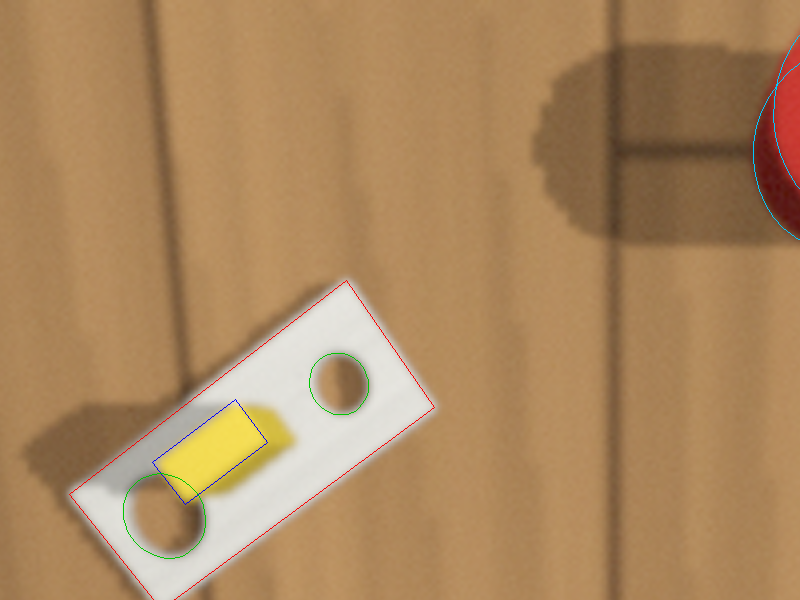

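View pics/ov1r.png

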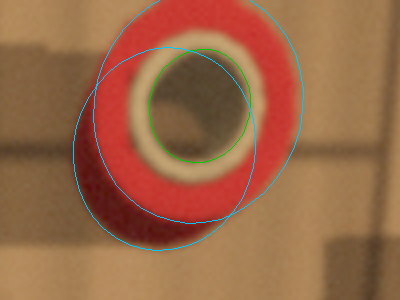

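Emit:
play_rows:
  motion:
    - [0.015,0.035,0,0,1]
    - [0.03,0.07,0,0,1]
    - [0.045,0.105,0,0,1]
    - [0.06,0.14,0,0,1]
    - [0.0685,0.1625,-0.01,0,1]
    - [0.0685,0.1625,-0.04,0,1]
    - [0.0685,0.1625,-0.07,0,1]
    - [0.0685,0.1625,-0.1,0,1]

```text
time_s: 4.2
ee_pos: [609.0, -126.8, 113.3]
ee_rot: [74.6, 89.9, -15.4]
force: [0.8, 0.2, 0.3]
gripper_width: 91.1
```

Emit:
play_rows:
  motion:
    - [0,0,-0.025,0,1]
    - [0,0,-0.05,0,1]
    - [0,0,-0.07,0,1]
    - [0,0,-0.085,0,1]
    - [0,0,-0.095,0,1]
    - [0,0,-0.102,0,1]
    - [0,0,-0.102,0,1]
    - [0,0,-0.102,0,0.7]

```text
time_s: 4.87
ee_pos: [609.0, -127.6, 12.4]
ee_rot: [78.4, 90.0, -11.6]
force: [0.7, -0.4, 0.4]
gripper_width: 86.8
```

Emit:
play_rows:
  motion:
    - [0,0,0,0,0.3]
    - [0,0,0,0,0.3]
    - [0,0,0,0,0.3]
    - [0,0,0,0,0.3]
    - [0,0,0,0,0.3]
    - [0,0,0,0,0.3]
    - [0,0,0,0,0.3]
    - [0,0,0,0,0.3]
  squeeze: 8

```text
time_s: 5.53
ee_pos: [608.3, -127.5, 12.4]
ee_rot: [-84.5, 90.0, -174.5]
force: [-3.4, -0.3, 5.2]
gripper_width: 54.3
```

Emit:
play_rows:
  motion:
    - [0,0,0,0,0.85]
    - [0,0,0,0,0.85]
    - [0,0,0,0,0.85]
    - [0,0,0,-0.12,0.85]
    - [0,0,0,-0.24,0.85]
    - [0,0,0,-0.36,0.85]
    - [0,0,0,-0.48,0.85]
    - [0,0,0,-0.6,0.85]

```text
time_s: 6.2
ee_pos: [608.7, -127.5, 11.7]
ee_rot: [119.1, 90.0, -5.6]
force: [-0.3, 0.6, 0.7]
gripper_width: 77.7
```

Emit:
play_rows:
  motion:
    - [0,0,0,-0.12,0.85]
    - [0,0,0,-0.24,0.85]
    - [0,0,0,-0.36,0.85]
    - [0,0,0,-0.48,0.85]
    - [0,0,0,-0.6,0.85]
    - [0,0,0,-0.6,0.85]
    - [0,0,0,-0.6,0.85]
    - [0,0,0,-0.6,0.3]

```text
time_s: 6.87
ee_pos: [608.6, -127.5, 11.8]
ee_rot: [69.3, 90.0, -89.3]
force: [-0.4, 0.4, 1.4]
gripper_width: 73.2
```

Emit:
play_rows:
  motion:
    - [0,0,0,0,0.3]
    - [0,0,0,0,0.3]
    - [0,0,0,0,0.3]
    - [0,0,0,0,0.3]
    - [0,0,0,0,0.3]
    - [0,0,0,0,0.3]
    - [0,0,0,0,0.3]
    - [0,0,0,0,0.3]
  squeeze: 15

```text
time_s: 7.53
ee_pos: [608.6, -127.6, 12.0]
ee_rot: [105.8, 90.0, -52.9]
force: [0.1, -0.2, 0.3]
gripper_width: 54.4
```

Emit:
play_rows:
  motion:
    - [0,0,0.01,0,0.3]
    - [0,0,0.04,0,0.3]
    - [0,0,0.08,0,0.3]
    - [0,0,0.12,0,0.3]
    - [0,0,0.16,0,0.3]
    - [0,0,0.188,0,0.3]
    - [-0.02,0.03,0.188,0,0.3]
    - [-0.04,0.06,0.188,0,0.3]

```text
time_s: 8.2
ee_pos: [569.6, -67.9, 202.8]
ee_rot: [154.0, 89.7, -4.9]
force: [-0.3, 2.0, -2.7]
gripper_width: 54.0
```

Emit:
play_rows:
  motion:
    - [-0.02,0.03,0,0,0.3]
    - [-0.04,0.06,0,0,0.3]
    - [-0.06,0.095,0,0,0.3]
    - [-0.08,0.13,0,0,0.3]
    - [-0.1,0.165,0,0,0.3]
    - [-0.12,0.2,0,0,0.3]
    - [-0.14,0.23,0,0,0.3]
    - [-0.16,0.26,0,0,0.3]

```text
time_s: 8.87
ee_pos: [406.8, 193.9, 200.6]
ee_rot: [-125.1, 90.0, 76.1]
force: [-0.6, 0.5, -1.0]
gripper_width: 54.1
```

Emit:
play_rows:
  motion:
    - [-0.02,0.03,0,0,0.3]
    - [-0.0285,0.0425,0,0,0.3]
    - [-0.0285,0.0425,0,0,0.3]
    - [-0.0285,0.0425,0,0,0.3]
    - [-0.0285,0.0425,0,0,0.3]
    - [-0.0285,0.0425,0,0,0.3]
    - [-0.0285,0.0425,0,0,0.3]
    - [-0.0285,0.0425,0,0,0.3]

```text
time_s: 9.53
ee_pos: [380.5, 234.3, 200.0]
ee_rot: [56.1, 90.0, -102.7]
force: [-0.7, -0.5, -2.1]
gripper_width: 54.0
```

Run:
```python
from h import *
f=shot('wrist','w2'); s=f['state']; print(s['time_s'],s['ee_pos'],s['ee_rot'],s['qpos'],s['gripper_width'])
zs={'red_roll_centre':25,'seat':18,'stand':0,'spindle_tip':84,'rod_tip':84}
for k,z in zs.items():
    for r in finder.spot_point(f,k)[:4]:
        print(k,round(r['conf'],2),np.round(r['point'],1),np.round(onz(f,r['point'],z)[:2],1))
cv2.imwrite('pics/w2b.png',cv2.resize(f['img'],(800,600),interpolation=cv2.INTER_CUBIC))
```

```text
9.5333 [380.50407874 234.25927821 199.95035191] [  56.133206     89.98567828 -102.71815027] [ 3.01518669e+01  7.33318063e+00  1.06514931e+02 -1.14753423e-02
  6.61616326e+01  9.90078619e+01] 54.005531981847085
red_roll_centre 0.77 [259.3 250. ] [290.9 198.4]
seat 0.66 [262.9 110.4] [455.9 257.8]
stand 0.72 [262.4 110.1] [456.1 258.3]
stand 0.57 [449.8 199.2] [439.9 -15.6]
spindle_tip 0.91 [264.9 104.5] [461.3 259. ]
```

View pics/w2b.png

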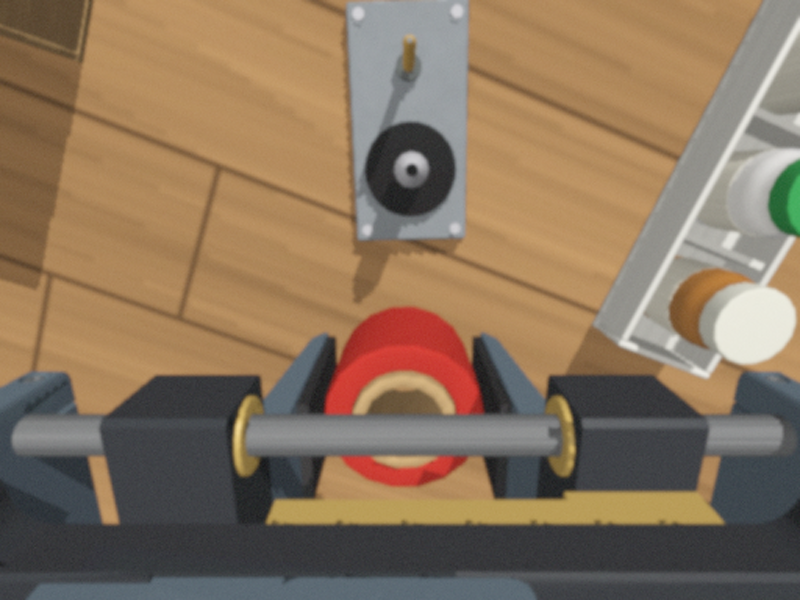

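The picture shows the stand's disc centred at about (411,169)/800, the rod tip at (409,38), and the held roll between the fingers at (405,395). I'll fit the disc, base and rod.

```bash
cat > st.py <<'E'
from h import *
def mdisc(f,thr=60):
    im=f['img'];g=im.max(2)
    # start from network
    r=finder.spot_point(f,'seat')[0]['point'] if f.get('net') else f['seed']
    m=(g<thr).astype(np.uint8)
    n,l,st,c=cv2.connectedComponentsWithStats(m)
    best=min((i for i in range(1,n) if 400<st[i,4]<9000),key=lambda i:np.hypot(*(c[i]-r)))
    co=cv2.findContours((l==best).astype(np.uint8),cv2.RETR_EXTERNAL,cv2.CHAIN_APPROX_NONE)[0][0][:,0]
    return cv2.convexHull(co)[:,0]
def overlay(f,x,y0,yaw,name,crop,s=4):
    v=cv2.resize(f['img'],None,fx=s,fy=s,interpolation=cv2.INTER_CUBIC)
    c,sn=np.cos(yaw),np.sin(yaw);R=np.array([[c,-sn],[sn,c]])
    def poly(L,z,col):
        P=np.c_[(R@np.array(L,float).T).T+[x,y0],np.full(len(L),z)]
        q=np.round((proj(f,P)+.5)*s-.5).astype(int); cv2.polylines(v,[q],True,col,1)
    a=np.linspace(0,6.28,60); C=np.c_[np.cos(a),np.sin(a)]
    poly(34*C,18,(0,0,255)); poly(11*C,70,(0,255,0)); poly(4*C,84,(0,255,0)); poly(4*C+[70,0],12,(255,0,0));poly(4*C+[70,0],78,(255,0,255));poly(.8*C+[70,0],84,(255,0,255))
    x0,y1,w,h=crop; cv2.imwrite('pics/%s.png'%name,v[y1*s:(y1+h)*s,x0*s:(x0+w)*s])
E
python3 - <<'E'
from st import *
f=pickle.load(open('pics/w2.pkl','rb')); f['seed']=np.array([262.9,108])
for t in (50,70):
    c=mdisc(f,t); P=np.array([onz(f,p,18)[:2] for p in c],np.float32)
    print(t,cv2.fitEllipse(P),len(c))
hsv=cv2.cvtColor(f['img'],cv2.COLOR_BGR2HSV)
print('tip spindle',onz(f,[411.5/1.5625,170/1.5625],84),'rod tip',onz(f,[409.5/1.5625,37.5/1.5625],82),'rod base',onz(f,[407/1.5625,70/1.5625],12))
m=((hsv[...,1]<60)&(hsv[...,2]>90)|(f['img'].max(2)<70)).astype(np.uint8); m[160:]=0; m[:,:210]=0;m[:,315:]=0
co=max(cv2.findContours(m,cv2.RETR_EXTERNAL,cv2.CHAIN_APPROX_NONE)[0],key=cv2.contourArea)[:,0]
# side edges
L=[];Rr=[]
for r in range(20,145):
    xs=co[co[:,1]==r][:,0]
    L.append(onz(f,[xs.min()-.5,r],12)[:2]);Rr.append(onz(f,[xs.max()+.5,r],12)[:2])
for E_ in (L,Rr):
    l=cv2.fitLine(np.array(E_,np.float32),cv2.DIST_HUBER,0,.01,.01).ravel(); print(l,np.degrees(np.arctan2(l[1],l[0])))
E
```

```text
50 ((456.9436950683594, 259.8996276855469), (62.34844207763672, 63.181941986083984), 153.66734313964844) 23
70 ((457.2567138671875, 259.5231018066406), (64.9266357421875, 65.52387237548828), 110.94282531738281) 36
tip spindle [457.18540805 258.92824521  84.        ] rod tip [523.65406472 286.16369932  82.        ] rod base [520.44812755 285.9172955   12.        ]
[9.2480338e-01 3.8044545e-01 4.6810059e+02 3.1003748e+02] 22.361275
[9.2606109e-01 3.7737361e-01 4.9087335e+02 2.2730319e+02] 22.17109
```

Run:
```python
from st import *
f=pickle.load(open('pics/w2.pkl','rb'))
overlay(f,457.2,259.4,np.radians(22.3),'ov2',(190,0,140,150),5)
v=cv2.resize(f['img'],None,fx=4,fy=4,interpolation=cv2.INTER_CUBIC)
s=f['state']; a=np.linspace(0,6.28,60); o=np.array(s['ee_pos'])
for r,z,c in((27,48-12,(255,255,0)),(27,2-12,(255,0,0)),(13,38,(0,255,0)),(17,38,(0,255,0))):
    P=np.c_[o[0]+r*np.cos(a),o[1]+r*np.sin(a),o[2]+z+0*a]
    cv2.polylines(v,[np.round((proj(f,P)+.5)*4-.5).astype(int)],True,c,1)
cv2.imwrite('pics/ov2r.png',v[740:1260,700:1400])
```

```text
(no output)
```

View pics/ov2.png

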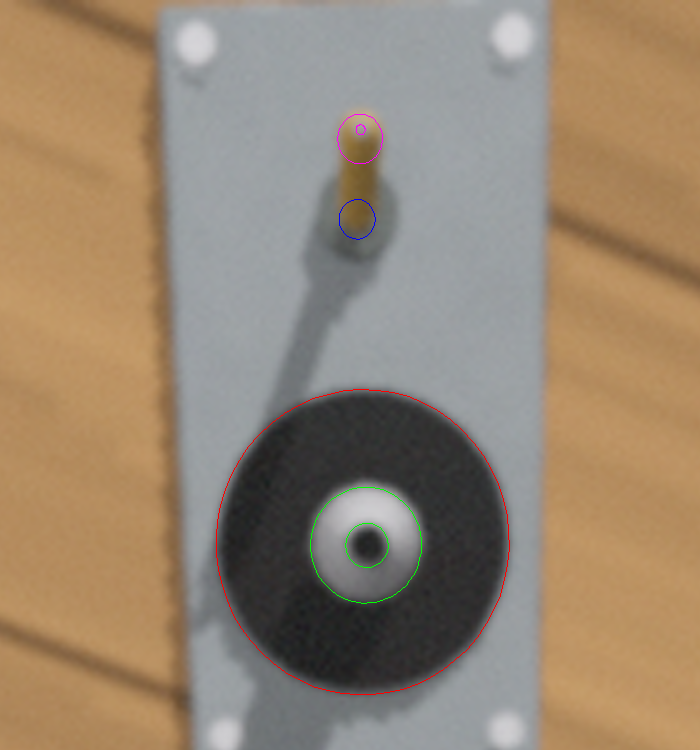

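View pics/ov2r.png

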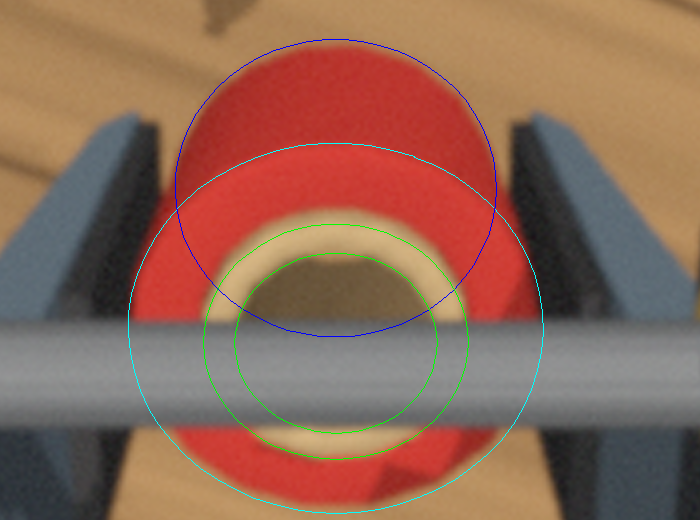

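The model overlays match the disc, spindle, rod and held roll to about 1 mm. Spindle axis is at (457.2, 259.4) with yaw 22.3°. I'll go above it and lower the roll.

Emit:
play_rows:
  motion:
    - [0.025,0.008,0,0,0.3]
    - [0.05,0.016,0,0,0.3]
    - [0.077,0.0245,0,0,0.3]
    - [0.077,0.0245,-0.03,0,0.3]
    - [0.077,0.0245,-0.06,0,0.3]
    - [0.077,0.0245,-0.08,0,0.3]
    - [0.077,0.0245,-0.09,0,0.3]
    - [0.077,0.0245,-0.09,0,0.3]

```text
time_s: 10.5
ee_pos: [455.6, 258.8, 107.7]
ee_rot: [8.2, 89.7, -150.6]
force: [0.5, 0.2, -1.5]
gripper_width: 54.3
```

Emit:
play_rows:
  motion:
    - [0,0,0,0,0.3]
    - [0,0,0,0,0.3]
    - [0,0,-0.005,0,0.3]
    - [0,0,-0.01,0,0.3]
    - [0,0,-0.015,0,0.3]
    - [0,0,-0.02,0,0.3]
    - [0,0,-0.025,0,0.3]
    - [0,0,-0.03,0,0.3]

```text
time_s: 11.17
ee_pos: [456.9, 259.5, 79.4]
ee_rot: [23.5, 90.0, -135.3]
force: [0.5, -0.5, -1.4]
gripper_width: 54.1
```

Emit:
play_rows:
  motion:
    - [0,0,-0.006,0,0.3]
    - [0,0,-0.012,0,0.3]
    - [0,0,-0.018,0,0.3]
    - [0,0,-0.024,0,0.3]
    - [0,0,-0.03,0,0.3]
    - [0,0,-0.036,0,0.3]
    - [0,0,-0.042,0,0.3]
    - [0,0,-0.047,0,0.3]

```text
time_s: 11.83
ee_pos: [456.9, 259.4, 32.2]
ee_rot: [21.2, 90.0, -137.6]
force: [0.2, -0.1, -2.4]
gripper_width: 54.1
```

Emit:
play_rows:
  motion:
    - [0,0,-0.001,0,0.3]
    - [0,0,-0.002,0,0.3]
    - [0,0,-0.002,0,0.3]
    - [0,0,-0.002,0,0.3]
    - [0,0,-0.002,0,0.3]
    - [0,0,-0.002,0,0.3]
    - [0,0,-0.002,0,0.3]
    - [0,0,-0.002,0,0.3]

```text
time_s: 12.5
ee_pos: [457.1, 259.5, 31.1]
ee_rot: [165.6, 90.0, 6.8]
force: [0.6, -0.3, -2.0]
gripper_width: 53.9
```

Emit:
play_rows:
  motion:
    - [0,0,-0.001,0,0.3]
    - [0,0,-0.0015,0,0.3]
    - [0,0,-0.0015,0,0.3]
    - [0,0,-0.0015,0,0.3]
    - [0,0,-0.0015,0,0.8]
    - [0,0,-0.0015,0,0.8]
    - [0,0,-0.0015,0,0.8]
    - [0,0,-0.0015,0,0.8]

```text
time_s: 13.17
ee_pos: [457.0, 259.5, 29.3]
ee_rot: [28.6, 90.0, -130.1]
force: [-0.8, 0.0, -0.1]
gripper_width: 72.4
```

Emit:
play_rows:
  motion:
    - [0,0,0,0,0.8]
    - [0,0,0,0,0.8]
    - [0,0,0.03,0,0.8]
    - [0,0,0.06,0,0.8]
    - [0,0,0.1,0,0.8]
    - [0,0,0.14,0,0.8]
    - [0,0,0.18,0,0.8]
    - [-0.02,0,0.18,0,0.8]

```text
time_s: 13.83
ee_pos: [443.7, 262.2, 217.8]
ee_rot: [-174.4, 88.9, 26.8]
force: [1.4, 1.1, 0.6]
gripper_width: 73.1
```

Emit:
play_rows:
  motion:
    - [-0.03,-0.01,0,0,0.8]
    - [-0.057,-0.025,0,0,0.8]
    - [-0.057,-0.025,0,0,0.8]
    - [-0.057,-0.025,0,0,0.8]
    - [-0.057,-0.025,0,0,0.8]
    - [-0.057,-0.025,0,0,0.8]
    - [-0.057,-0.025,0,0,0.8]
    - [-0.057,-0.025,0,0,0.8]

```text
time_s: 14.5
ee_pos: [380.7, 234.8, 209.2]
ee_rot: [24.0, 90.0, -134.7]
force: [0.3, -0.0, 0.2]
gripper_width: 73.2
```

Run:
```python
from st import *
f=shot('wrist','w3'); s=f['state']; print(s['time_s'],s['ee_pos'],s['ee_rot'],s['qpos'],s['gripper_width'])
for k,z in {'red_roll_centre':43,'red_roll':18,'spindle_tip':84,'rod_tip':84}.items():
    for r in finder.spot_point(f,k)[:2]:
        print(k,round(r['conf'],2),np.round(r['point'],1),np.round(onz(f,r['point'],z)[:2],1))
v=cv2.resize(f['img'],None,fx=4,fy=4,interpolation=cv2.INTER_CUBIC)
x,y=457.2,259.4;a=np.linspace(0,6.28,60)
for r,z,c in((27,66,(255,255,0)),(27,20,(255,0,0)),(17,68,(0,255,0)),(4,84,(0,255,0)),(34,18,(0,0,255))):
    P=np.c_[x+r*np.cos(a),y+r*np.sin(a),z+0*a]
    cv2.polylines(v,[np.round((proj(f,P)+.5)*4-.5).astype(int)],True,c,1)
cx,cy=proj(f,[[x,y,50]])[0]*4; cx,cy=int(cx),int(cy)
cv2.imwrite('pics/ov3.png',v[max(0,cy-300):cy+300,cx-400:cx+400])
```

```text
14.5 [380.70184965 234.80709526 209.2248472 ] [  24.03689053   89.98211136 -134.72931873] [ 3.01954496e+01  6.95203198e+00  1.05548182e+02 -5.03532148e-03
  6.75170594e+01  9.89635852e+01] 73.15852310074223
red_roll_centre 0.58 [261.4 109.9] [455.9 260.5]
red_roll_centre 0.51 [472.5  86.3] [561.8  55.6]
red_roll 0.83 [262.4 108.1] [458.3 259.9]
spindle_tip 0.98 [263.9 108.3] [458.  259.1]
rod_tip 0.94 [261.   30.1] [520.5 286.6]
```

View pics/ov3.png

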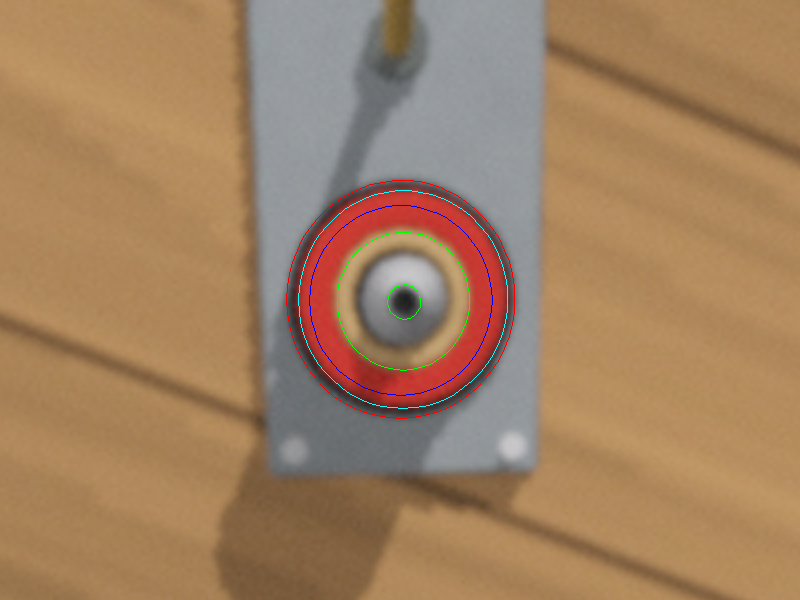

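The roll is seated concentric on the disc, with the model circles overlapping it. Next is the bar.

Emit:
play_rows:
  motion:
    - [0.004,-0.04,0,0.05,0.6]
    - [0.008,-0.08,0,0.1,0.6]
    - [0.012,-0.12,0,0.15,0.6]
    - [0.016,-0.16,0,0.2,0.6]
    - [0.02,-0.2,0,0.231,0.6]
    - [0.024,-0.24,0,0.231,0.6]
    - [0.028,-0.28,0,0.231,0.6]
    - [0.032,-0.32,0,0.231,0.6]

```text
time_s: 15.42
ee_pos: [411.8, -87.5, 209.7]
ee_rot: [137.7, 89.9, -7.8]
force: [0.4, -0.0, -0.6]
gripper_width: 54.6
```

Emit:
play_rows:
  motion:
    - [0.004,-0.04,0,0,0.6]
    - [0.008,-0.08,0,0,0.6]
    - [0.0116,-0.11,0,0,0.6]
    - [0.0156,-0.128,0,0,0.6]
    - [0.0156,-0.128,-0.03,0,0.6]
    - [0.0156,-0.128,-0.06,0,0.6]
    - [0.0156,-0.128,-0.09,0,0.6]
    - [0.0156,-0.128,-0.1,0,0.6]

```text
time_s: 16.08
ee_pos: [425.1, -212.5, 105.7]
ee_rot: [-61.8, 89.6, 152.6]
force: [0.5, 0.4, -0.4]
gripper_width: 54.9
```

Emit:
play_rows:
  motion:
    - [0,0,0,0,0.6]
    - [0,0,-0.015,0,0.6]
    - [0,0,-0.03,0,0.6]
    - [0,0,-0.045,0,0.6]
    - [0,0,-0.06,0,0.6]
    - [0,0,-0.06,0,0.6]
    - [0,0,-0.06,0,0.6]
    - [0,0,-0.06,0,0.6]

```text
time_s: 16.75
ee_pos: [428.7, -214.0, 50.8]
ee_rot: [116.9, 89.9, -28.6]
force: [0.3, 0.3, 0.6]
gripper_width: 55.1
```

Run:
```python
from st import *
f=shot('wrist','w4'); s=f['state']; print(s['time_s'],s['ee_pos'],s['ee_rot'],s['qpos'],s['gripper_width'])
cv2.imwrite('pics/w4b.png',cv2.resize(f['img'],(800,600),interpolation=cv2.INTER_CUBIC))
```

```text
16.75 [ 428.68861921 -214.00690139   50.75321419] [116.93730035  89.85187194 -28.57787362] [-2.79030547e+01  1.96824302e+01  1.14993230e+02 -2.45965829e-03
  4.51762221e+01  2.76138509e+01] 55.08496563755062
```

View pics/w4b.png

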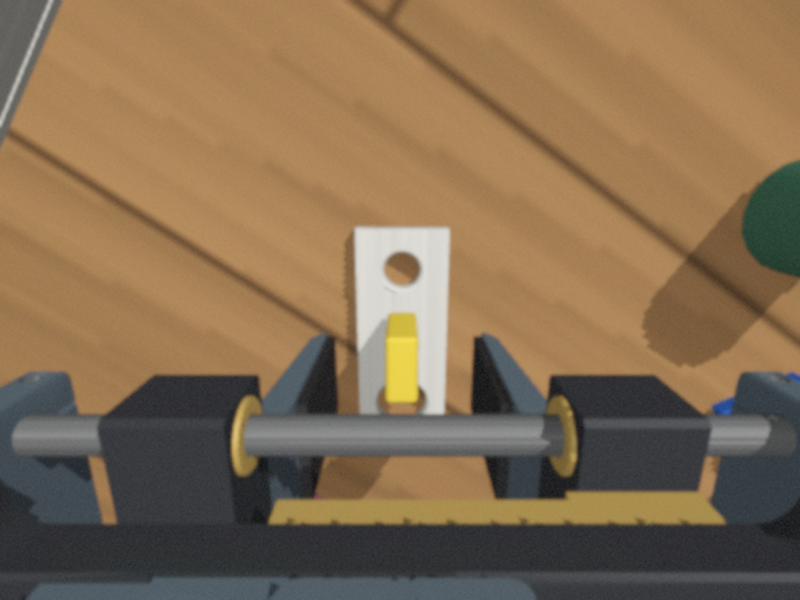

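The bar is lined up between the jaws, with the grip at (402,357)/800 and the small hole ahead at (402,268). I'll lower onto the grip and close.

Emit:
play_rows:
  motion:
    - [0,0,-0.01,0,0.6]
    - [0,0,-0.02,0,0.6]
    - [0,0,-0.03,0,0.6]
    - [0,0,-0.036,0,0.6]
    - [0,0,-0.036,0,0.6]
    - [0,0,-0.036,0,0.6]
    - [0,0,-0.036,0,0]
    - [0,0,-0.036,0,0]
  squeeze: 30

```text
time_s: 17.47
ee_pos: [428.2, -213.8, 14.2]
ee_rot: [115.3, 89.9, -30.2]
force: [-0.7, -0.1, 0.1]
gripper_width: 44.5
```

Emit:
play_rows:
  motion:
    - [0,0,0,0,0]
    - [0,0,0,0,0]
    - [0,0,0,0,0]
    - [0,0,0,0,0]
    - [0,0,0,0,0]
    - [0,0,0,0,0]
    - [0,0,0,0,0]
    - [0,0,0,0,0]

```text
time_s: 18.13
ee_pos: [427.6, -213.5, 13.5]
ee_rot: [100.7, 90.0, -44.9]
force: [-0.1, -0.0, 1.6]
gripper_width: 14.0
```

Emit:
play_rows:
  motion:
    - [0,0,0.01,0,0]
    - [0,0,0.03,0,0]
    - [0,0,0.06,0,0]
    - [0,0,0.1,0,0]
    - [0,0,0.135,0,0]
    - [0,0,0.165,0,0]
    - [0,0,0.185,0,0]
    - [0,0,0.195,0,0]

```text
time_s: 18.8
ee_pos: [428.6, -214.0, 211.3]
ee_rot: [117.3, 89.7, -28.3]
force: [-0.4, -0.3, -0.8]
gripper_width: 13.7
```

Emit:
play_rows:
  motion:
    - [-0.001,0.01,0,0,0]
    - [-0.003,0.03,0,-0.05,0]
    - [-0.006,0.06,0,-0.1,0]
    - [-0.009,0.09,0,-0.15,0]
    - [-0.013,0.125,0,-0.2,0]
    - [-0.017,0.16,0,-0.213,0]
    - [-0.021,0.195,0,-0.213,0]
    - [-0.025,0.23,0,-0.213,0]

```text
time_s: 19.47
ee_pos: [400.3, 18.4, 206.3]
ee_rot: [-24.8, 89.7, 177.5]
force: [0.6, -0.3, -0.7]
gripper_width: 14.0
```

Emit:
play_rows:
  motion:
    - [-0.004,0.035,0,0,0]
    - [-0.008,0.07,0,0,0]
    - [-0.012,0.105,0,0,0]
    - [-0.016,0.14,0,0,0]
    - [-0.019,0.17,0,0,0]
    - [-0.021,0.195,0,0,0]
    - [-0.022,0.21,0,0,0]
    - [-0.0226,0.218,0,0,0]

```text
time_s: 20.13
ee_pos: [378.1, 236.1, 206.2]
ee_rot: [0.3, 89.7, -157.2]
force: [1.2, -0.9, -1.7]
gripper_width: 14.0
```

Emit:
play_rows:
  motion:
    - [0,0,0,0,0]
    - [0,0,0,0,0]
    - [0,0,0,0,0]
    - [0,0,0,0,0]
    - [0,0,0,0,0]
    - [0,0,0,0,0]
    - [0,0,0,0,0]
    - [0,0,0,0,0]

```text
time_s: 20.8
ee_pos: [380.1, 234.2, 208.6]
ee_rot: [160.3, 90.0, 2.6]
force: [-0.6, 0.7, -1.1]
gripper_width: 14.3
```

```bash
cat > bo.py <<'E'
from st import *
def baro(f,name,dx=0,crop=None,s=4,dz=-13.5):
    st=f['state']; T=Rn.from_euler('xyz',st['ee_rot'],degrees=True).as_matrix(); o=np.array(st['ee_pos'])
    # bar axes: bx=-tool z, by=tool y... bar z=-tool x
    bx,by,bz=-T[:,2],-T[:,1]*-1,-T[:,0]
    if np.dot(np.cross(bx,by),bz)<0: by=-by
    v=cv2.resize(f['img'],None,fx=s,fy=s,interpolation=cv2.INTER_CUBIC)
    def poly(L,z,col):
        P=np.array([o+bx*(l[0]+dx)+by*l[1]+bz*(z+dz) for l in L])
        cv2.polylines(v,[np.round((proj(f,P)+.5)*s-.5).astype(int)],True,col,1)
    a=np.linspace(0,6.28,60);C=np.c_[np.cos(a),np.sin(a)]
    poly([[-55,-22],[55,-22],[55,22],[-55,22]],8,(0,0,255))
    poly([[-15,-7],[15,-7],[15,7],[-15,7]],46,(255,0,0))
    poly(13*C-[35,0],8,(0,200,0));poly(9*C+[35,0],8,(0,200,0)); poly(9*C+[35,0],0,(200,200,0))
    print('bar yaw',np.degrees(np.arctan2(bx[1],bx[0])),'tilt',np.degrees(np.arccos(bz[2])))
    if crop: x0,y1,w,h=crop; v=v[y1*s:(y1+h)*s,x0*s:(x0+w)*s]
    cv2.imwrite('pics/%s.png'%name,v)
E
python3 - <<'E'
from bo import *
f=shot('wrist','w5'); s=f['state']; print(s['time_s'],s['ee_pos'],s['ee_rot'],s['qpos'],s['gripper_width'],s['force'])
baro(f,'ov5',crop=(180,0,160,150+0),s=4)
baro(f,'ov5',crop=(170,120,175,140),s=4)
overlay(f,457.2,259.4,np.radians(22.3),'ov5s',(180,0,160,150),5)
cv2.imwrite('pics/w5b.png',cv2.resize(f['img'],(800,600),interpolation=cv2.INTER_CUBIC))
E
```

```text
20.8 [380.12286971 234.23351219 208.57468465] [160.32283562  89.98682533   2.56689099] [ 3.01702835e+01  6.89253593e+00  1.05718202e+02 -6.61329270e-03
  6.73775875e+01  9.79287713e+01] 14.302240938417548 [-0.62149509  0.69055116 -1.07129624]
bar yaw 22.24405585231722 tilt 0.01317467248365872
bar yaw 22.24405585231722 tilt 0.01317467248365872
```

View pics/w5b.png

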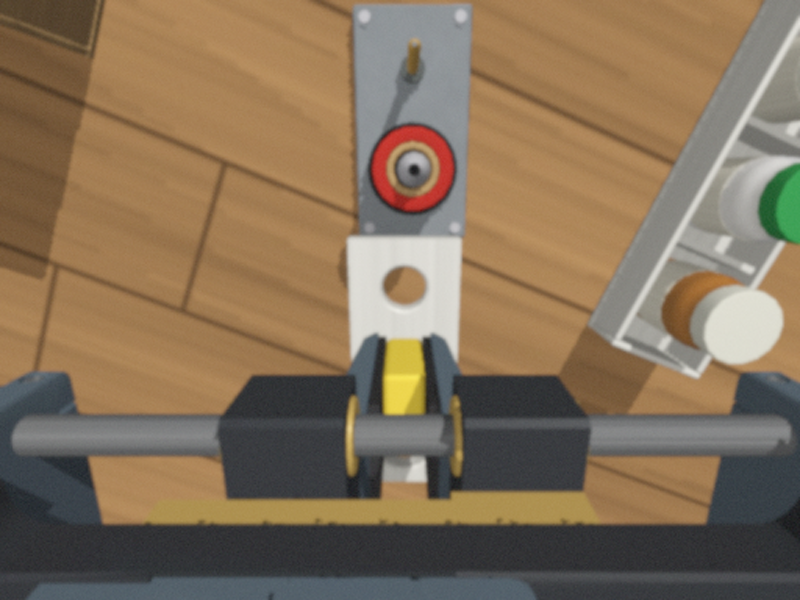

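View pics/ov5.png

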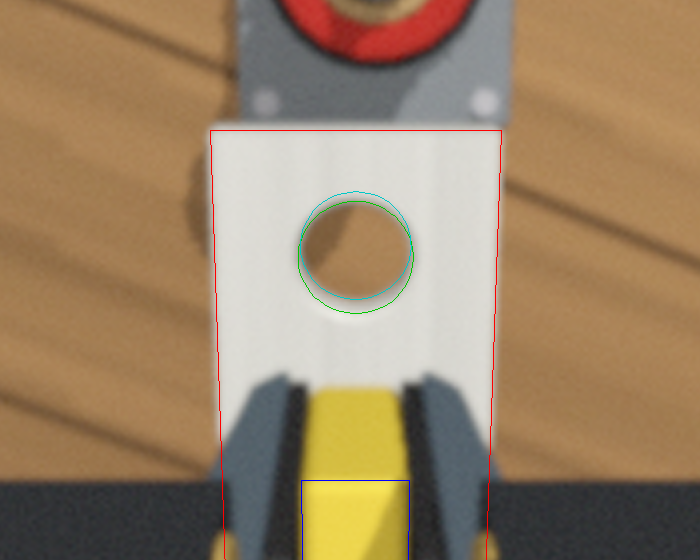

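View pics/ov5s.png

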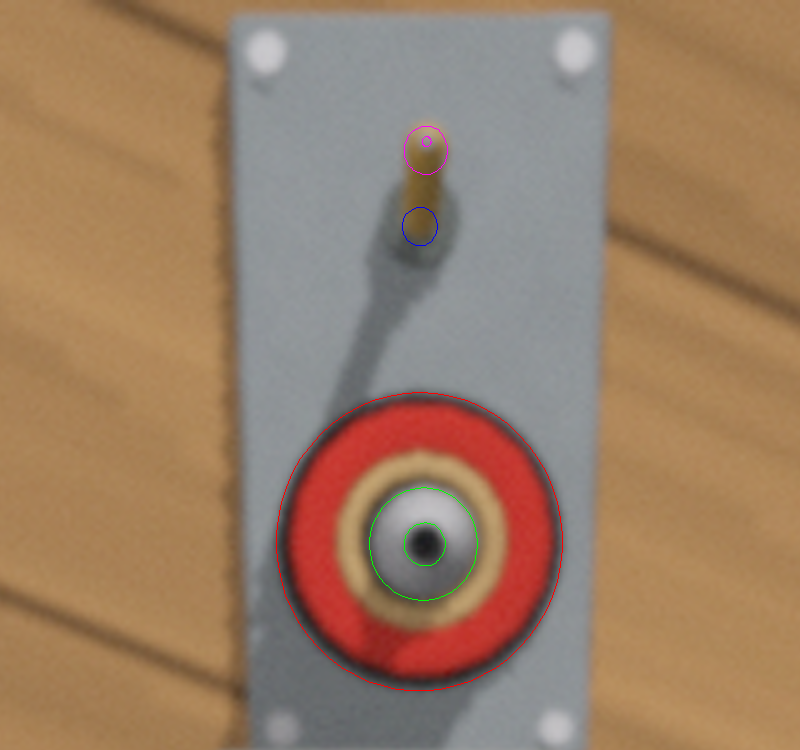

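The bar sits in the hand as modelled, to about 1 mm, and is level. It is parallel to the stand (22.2° vs 22.3°). I'll move over the stand and lower it slowly.

Emit:
play_rows:
  motion:
    - [0.01,0.004,0,0,0]
    - [0.03,0.011,0,0,0]
    - [0.055,0.019,0,0,0]
    - [0.08,0.028,0,0,0]
    - [0.1,0.035,0,0,0]
    - [0.109,0.038,0,0,0]
    - [0.109,0.038,0,0,0]
    - [0.109,0.038,0,0,0]

```text
time_s: 21.52
ee_pos: [488.6, 272.3, 207.9]
ee_rot: [5.0, 89.9, -152.7]
force: [-0.8, -0.6, -1.2]
gripper_width: 14.1
```

Emit:
play_rows:
  motion:
    - [0,0,-0.005,0,0]
    - [0,0,-0.02,0,0]
    - [0,0,-0.04,0,0]
    - [0,0,-0.055,0,0]
    - [0,0,-0.068,0,0]
    - [0,0,-0.075,0,0]
    - [0,0,-0.08,0,0]
    - [0,0,-0.08,0,0]

```text
time_s: 22.18
ee_pos: [488.1, 272.2, 127.9]
ee_rot: [8.0, 89.9, -149.7]
force: [0.4, 0.5, -0.7]
gripper_width: 14.0
```

Emit:
play_rows:
  motion:
    - [0,0,-0.003,0,0]
    - [0,0,-0.006,0,0]
    - [0,0,-0.009,0,0]
    - [0,0,-0.012,0,0]
    - [0,0,-0.015,0,0]
    - [0,0,-0.018,0,0]
    - [0,0,-0.019,0,0]
    - [0,0,-0.019,0,0]

```text
time_s: 22.85
ee_pos: [488.8, 272.4, 109.1]
ee_rot: [13.2, 90.0, -144.5]
force: [0.4, -0.3, -1.6]
gripper_width: 13.9
```

Emit:
play_rows:
  motion:
    - [0,0,0,0,0]
    - [0,0,0,0,0]
    - [0,0,0,0,0]
    - [0,0,0,0,0]
    - [0,0,0,0,0]
    - [0,0,0,0,0]
    - [0,0,0,0,0]
    - [0,0,0,0,0]

```text
time_s: 23.52
ee_pos: [489.0, 272.5, 109.5]
ee_rot: [119.7, 90.0, -38.1]
force: [-0.9, 0.1, -1.5]
gripper_width: 13.6
```

Run:
```python
from bo import *
f=shot('wrist','w6'); s=f['state']; print(s['time_s'],s['ee_pos'],s['ee_rot'],s['gripper_width'],s['force'])
baro(f,'ov6',crop=(170,100,175,140),s=4)
cv2.imwrite('pics/w6b.png',cv2.resize(f['img'],(800,600),interpolation=cv2.INTER_CUBIC))
for n,c in (('scene',(310,130,100,100)),('side',(140,90,120,100))):
    g=shot(n,n+'6'); x,y,w,h=c
    cv2.imwrite('pics/%s6b.png'%n,cv2.resize(g['img'][y:y+h,x:x+w],None,fx=5.5,fy=5.5,interpolation=cv2.INTER_CUBIC))
```

```text
23.5167 [489.02282691 272.51666206 109.50922006] [119.66809152  89.99308974 -38.05428395] 13.649924921348454 [-0.91610684  0.08464133 -1.49819996]
bar yaw 22.27762471094994 tilt 0.006910257981913546
```

View pics/w6b.png

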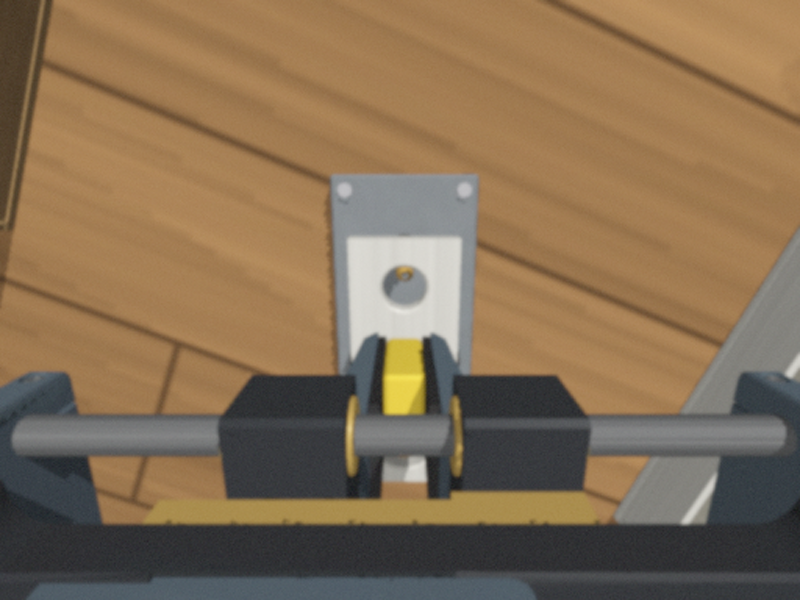

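View pics/ov6.png

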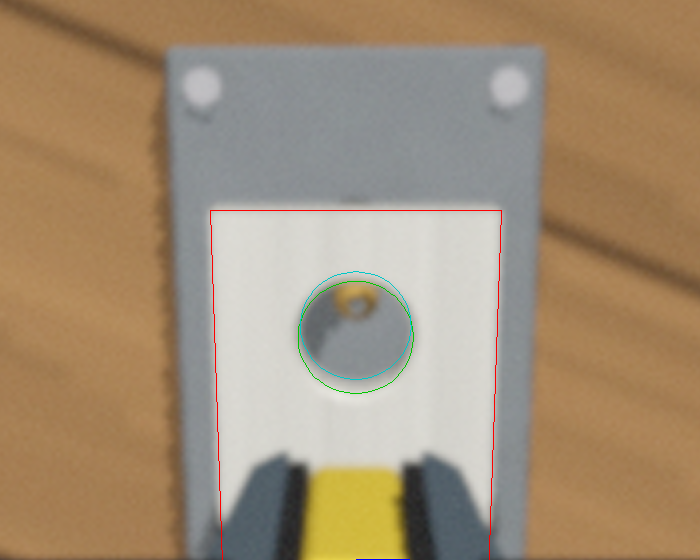

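View pics/scene6b.png

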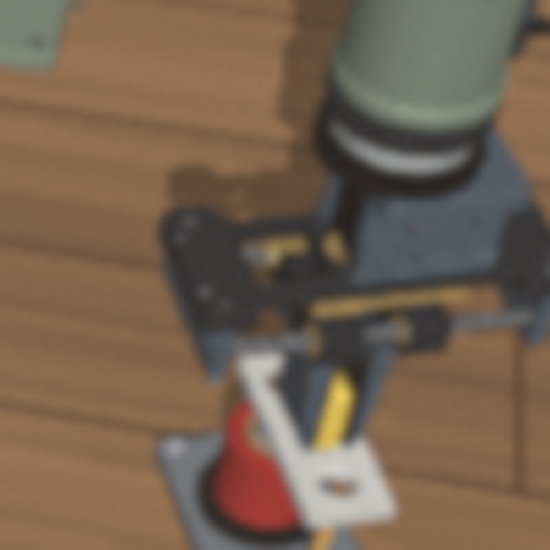

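View pics/side6b.png

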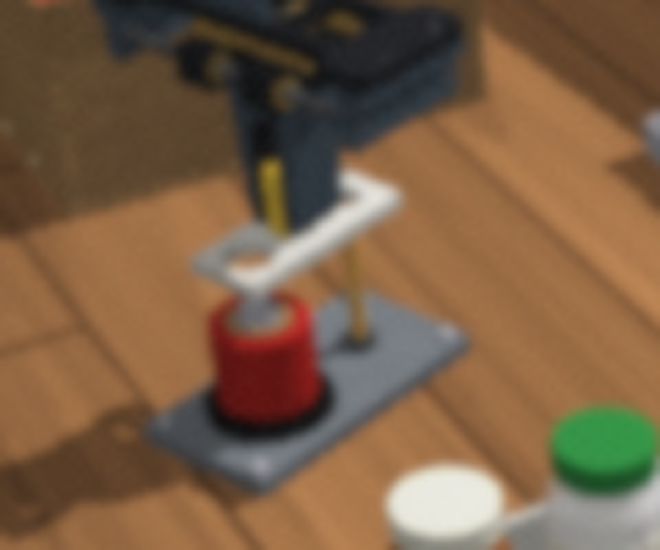

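Run:
```python
from bo import *
f=pickle.load(open('pics/w6.pkl','rb'))
y=np.radians(22.3); rod=np.array([457.2+70*np.cos(y),259.4+70*np.sin(y)])
print('rod model',rod,'pred px',proj(f,[[*rod,84],[*rod,78]]))
for p in ([259,174.5],[259,175.5]): print(p,onz(f,p,84),onz(f,p,83))
u=np.array([np.cos(y),np.sin(y)]); c=np.array([489.02,272.52])+.6*u
print('small hole',c+35*u,'big',c-35*u)
for h in range(1):
    b=c-35*u
    for n in('scene6','side6'):
        g=pickle.load(open(f'pics/{n}.pkl','rb'))
        for k,z in {'spindle_tip':84,'rod_tip':84,'big_hole':96,'small_hole':96,'bar_grip':126,'jar0_centre':55,'jar1_centre':55,'green_roll_centre':25}.items():
            print(n,k,'model px',np.round(proj(g,[[*{'spindle_tip':(457.2,259.4),'rod_tip':rod,'big_hole':b,'small_hole':c+35*u,'bar_grip':c}.get(k,(0,0)),z]])[0],1))
im=pickle.load(open('pics/w6.pkl','rb'))['img'][155:205,235:285]
cv2.imwrite('pics/z6.png',cv2.resize(im,None,fx=12,fy=12,interpolation=cv2.INTER_CUBIC))
# overlay in scene/side
for n,c_ in (('scene6',(310,130,100,100)),('side6',(140,90,120,100))):
    g=pickle.load(open(f'pics/{n}.pkl','rb')); S=6
    v=cv2.resize(g['img'],None,fx=S,fy=S,interpolation=cv2.INTER_CUBIC)
    R=np.array([[u[0],-u[1]],[u[1],u[0]]])
    def poly(L,z,col,o=c):
        P=np.c_[(R@np.array(L,float).T).T+o,np.full(len(L),z)]
        cv2.polylines(v,[np.round((proj(g,P)+.5)*S-.5).astype(int)],True,col,1)
    a=np.linspace(0,6.28,60);C=np.c_[np.cos(a),np.sin(a)]
    B=[[-55,-22],[55,-22],[55,22],[-55,22]]
    poly(B,104,(0,0,255));poly(B,96,(0,0,255));poly(13*C-[35,0],104,(0,255,0));poly(9*C+[35,0],104,(0,255,0))
    poly(27*C,20,(255,0,0),o=[457.2,259.4]);poly(27*C,66,(255,255,0),o=[457.2,259.4]);poly(34*C,18,(255,0,255),o=[457.2,259.4])
    poly(4*C,84,(0,255,255),o=[457.2,259.4]);poly(4*C,78,(0,255,255),o=rod)
    x,y_,w,h=c_; cv2.imwrite(f'pics/{n}o.png',v[y_*S:(y_+h)*S,x*S:(x+w)*S])
```

```text
rod model [521.96468029 285.96193117] pred px [[258.49704709 176.1845345 ]
 [258.49500807 174.33649328]]
[259, 174.5] [523.19274895 286.0908986   84.        ] [522.992428   286.00670098  83.        ]
[259, 175.5] [522.54212218 285.82408565  84.        ] [522.33849502 285.7385322   83.        ]
small hole [521.95746597 286.02863928] big [457.19278569 259.46670811]
scene6 spindle_tip model px [361.5 203.8]
scene6 rod_tip model px [369.9 222.2]
scene6 big_hole model px [362.3 200.9]
scene6 small_hole model px [370.8 219.3]
scene6 bar_grip model px [368.6 202.4]
scene6 jar0_centre model px [296.6 109.9]
scene6 jar1_centre model px [296.6 109.9]
scene6 green_roll_centre model px [296.  116.8]
side6 spindle_tip model px [186.1 141.5]
side6 rod_tip model px [203.  130.8]
side6 big_hole model px [185.6 137.8]
side6 small_hole model px [202.7 127.2]
side6 bar_grip model px [193.2 123.1]
side6 jar0_centre model px [ 32.6 277.7]
side6 jar1_centre model px [ 32.6 277.7]
side6 green_roll_centre model px [ 37.3 287.1]
```

View pics/z6.png

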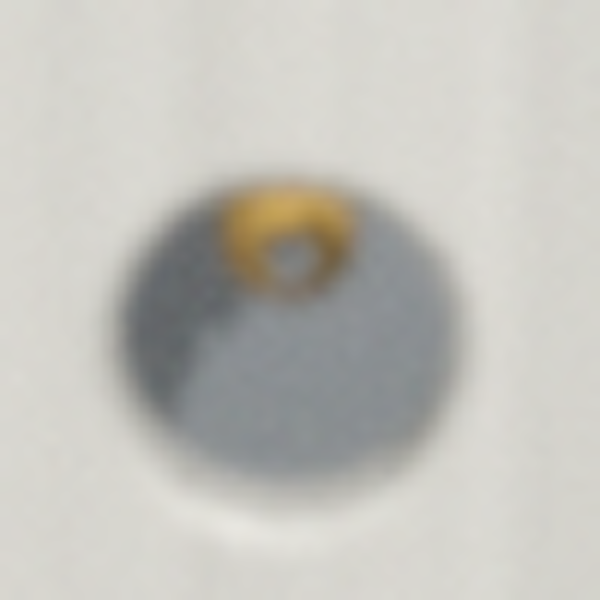

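View pics/side6o.png

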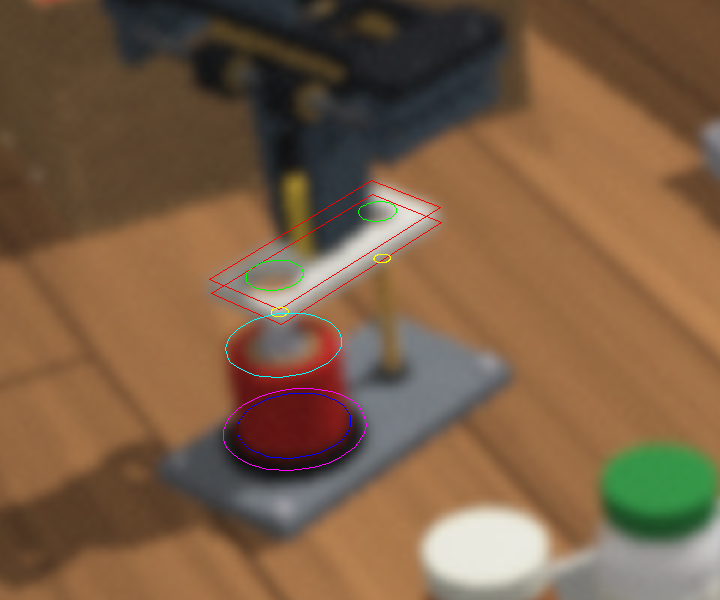

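View pics/scene6o.png

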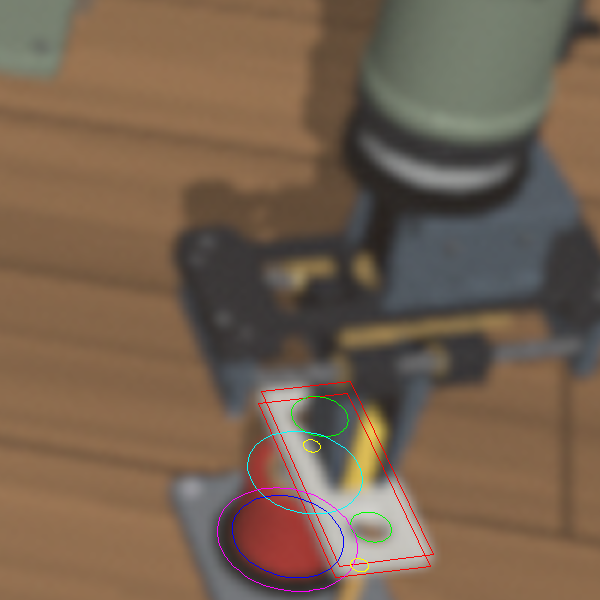

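Run:
```python
from h import *
s=sensors.state(); print(s['time_s'],s['ee_pos'],s['gripper_width'],s['force'],np.abs(s['qvel']).max())
print(job_done())
```

```text
23.6667 [489.02887997 272.49357858 109.48206188] 14.228864559534776 [ 0.55099884  1.19561392 -0.60964222] 0.07827096871022829
the job is handed in; nothing more can be done
None
```

The job is handed in at 23.7 s of the allowed 72 s. No verdict was reported.

**Red roll:** I squeezed it from two directions to centre it in the fingers, then lowered it over the spindle with no notable force, opened the fingers and moved away. The wrist picture afterwards showed it flat on the disc, within about 1 mm of the axis.

**Bar:** I took the bar by its yellow grip, carried it over the rack with its underside about 195 mm up, turned it to the stand's direction and lowered it.

At the end:
- **Height and level:** the underside is about 12 mm above both tips, with 0.01° of measured tool tilt.
- **Holes:** both are calculated to be within about 1 mm of their tips. I confirmed the rod side with the wrist camera looking through the small hole. The big hole is calculated from the fitted positions.
- **Hold:** the fingers are about 14 mm apart on the grip, set to 30 N. The arm was still, and the force readings (about 1.5 N at most) showed no sign of contact.

**Disagreement:** in the scene and side cameras, the modelled outlines sit about 1 pixel (roughly 2 mm) off both bar and stand. That matches their stated calibration error, so I relied on the wrist camera.

I did not re-measure the jars, green roll or boxed cake at the end. No unexpected force showed in the readings after each move.

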